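# Tension the splash guard's return spring and hold the hidden bolt

## Task

The clear splash guard's return spring has gone slack. Lift the red-capped stain bottle out of the channel of the guard's bracket and stand it upright in the free half of the steel tray, then reach down between the bracket's two plates, grip the hexagon bolt head hidden there squarely across its flats, turn it clockwise (seen from above) about 50 degrees until its orange stripe meets the orange line on the bracket, and finish still gripping the head so that the spring cannot turn it back while a colleague tightens the nut underneath. Leave the blue bottle and the staining jar in the tray and the small brown bottle beside the bracket where they stand, and do not push the guard open or wind the bolt far past its line.

Things in the scene. Friction and masses are not known exactly. Their poses are not given: they have to be found in the camera images.
- bracket: Grey steel channel fixed to the bench, origin on the bench under the bolt's axis; x away from the robot at yaw 0, y along the channel, z up. Two upright plates, 4 mm thick, inner faces at x = -32 and +32 mm, y = -92 to +45 mm, tops at z = 94 mm; between them a flat flange, top at z = 54 mm. Foot 84 x 92 mm. Spring and brass nut sit on the bolt below the flange.
- line (a point): Middle of the orange line painted on the bracket's flange, 24.5 mm from the bolt's axis on the far side, 54 mm above the bench; the line points away from the bolt, 25 degrees clockwise of the bracket's +x.
- bolt_head: Steel hexagon head on the flange, 24 mm across flats, 19 mm high (lowest 3 mm a round collar, 29 mm). Origin at the centre of its underside, z up, x to a corner along the orange stripe on its top, y normal to a pair of flats. Yaw: bracket's + 0.436 rad with the spring slack, bracket's - 0.436 at the line. Only fingers closing along its y have room between the plates for the whole turn.
- tension_bolt (a joint): Turn of the bolt and head about the vertical, rad: 0 spring slack, grows clockwise seen from above, 0.873 (50 degrees) at the line, stop at 1.6. Starts at 0 to 0.15. The spring pulls back with 0.15 N m per rad (0.13 N m at the line), friction 0.025 N m: it springs back if let go.
- splash_guard (a joint): Swing of the clear splash guard, rad: 0 shut on its stop (light spring), grows as its free end swings away from the robot. A clear panel, 4 mm thick with white edges, that stands along the bracket's -y: x = 0, y = -99 to -223 mm, z = 12 to 91 mm in the bracket's frame.
- red_bottle: Square dark-red stain bottle with red screw cap, 42 x 42 x 104 mm, 0.08 to 0.17 kg; square body with sides along its x and y up to rounded shoulders at about z = 75 mm, cap 31 mm diameter from z = 92 mm. Origin at the centre of its underside, z up. It stands on the flange on the bracket's -y side, about 61 mm from the bolt's axis, and rises 64 mm above the plates.
- tray: Steel instrument tray fixed on the pad, 156 x 262 x 22 mm, longer along its y; origin at the centre of its underside, z up. Floor 2 mm thick, flat over 130 x 236 mm, rim 21 mm high. The half on its +y side (to the robot's left) is free.
- blue_bottle: Square blue stain bottle with blue cap, 42 x 42 x 104 mm, standing in the tray about 35 mm to the -y side of its centre; origin at the centre of its underside. Not to be disturbed.
- staining_jar: Purple staining jar with white lid, 50 x 60 x 106 mm, standing near the tray's -y end; origin at the centre of its underside. Not to be disturbed.
- oil_bottle: Small brown bottle with black cap, 31 x 31 x 76 mm, standing on the pad to the left of the bracket; origin at the centre of its underside. Not to be disturbed.
- microscope (a point): Centre of the foot of the fixed black microscope with camera and cable: it fills about x = 0.33 to 0.60 m, y = -0.20 to +0.02 m, up to 0.62 m above the bench. The work lies to its left (+y); an arm that starts on its right must go round the robot's side of it, drawn in close to the base. A wire shelf hangs 0.54 m above the bench beyond x = 0.66 m.

How it is judged:
By the outcome, as a careful person would: the job done as asked, in the order asked, and still so for the second after the job is handed in, while the arm keeps its last pose, push and grip.
It also fails if it takes over 56 s, if anything falls off the work surface, if the arm or the gripper's body presses on something with over 40 N, if the wrist force passes 120 N, or if a joint passes its speed limit or range.

## Robot

A 6-joint arm with a two-finger parallel gripper is mounted at the origin on a cart in front of the work surface, level with it; the furniture and walls round the work are solid. World frame = base frame: x ahead of the robot, y to its left, z up, the work surface at z = 0. Lengths are in mm, angles in rad, forces in N, time in s.
With the tool pointing down it reaches from about 425 to 950 mm from the base axis. Payload 3.5 kg.
Tool frame: the origin (TCP) lies at the very end of the fingers, on their centre line; the grasp point (between the pads) lies 19 mm behind it (r.pinch_z is the distance from the TCP to the grasp point, in mm); y points along the fingers, z is the direction in which the jaws open and shut, and the axes are right-handed (so a half turn about y gives the same grasp; the last joint's range is limited). The gripper opens to 85 mm and grips with 20 to 120 N. Pads are 22 mm wide; open, the fingers measure 114 mm over their backs; the gripper's body (76 mm by 85 mm) begins 54 mm behind the grasp point. The pads swing forward as they close: fully open they stand 13 mm farther back than shut.
Start: joints at [-1.497, 0.286, 1.577, -0, 1.279, -0.15], TCP at [149.832, -658.146, 209.625] pointing down, gripper open.
Joint ranges: [-2.77, 2.77], [-0.9, 2.22], [0.21, 2.48], [-1.53, 4.67], [0.24, 2.81], [-2.84, 2.84]. Speed limits (rad/s): [2.79, 2.79, 3.14, 3.14, 3.14, 3.14].

## Interface

Orientations are given as a unit quaternion [x, y, z, w].
In Python, from station import telemetry, grab_frame, r gives the robot as it stands.
- The arm moves only by the tool drive_tool, never from a script. Its argument "commands" is a list of rows, each a list of 3 entries, a list of its own where there are three numbers: the opening, from 0 (shut) to 1 (fully open), then the shift along the tool's x, y, z in m, then the turn about the tool's y in rad. In form: [[grip, [tx, ty, tz], spin], ...]. A call has 1 to 12 rows; each row is the pose to reach, as a shift and turn from the pose commanded when the call began, along the tool's axes at that moment; what a row does not reach only later rows make up. A row lasts 1/8 s, in which the tool goes at most 62.5 mm and 10.7 degrees, less where a joint would pass 70% of its speed; a pose out of reach is approached as far as the arm can. A call with a gripper value outside its range is refused whole. The fingers move at their own pace and stop on an object; "grip_force" is the grip in N (left out, the last holds). Time passes only in rows, so rows that repeat a pose let the fingers close. It gives the time, the measured TCP pose, the force and the opening at its end, in the units of the state.
- telemetry.get_state(): the state, without advancing time (a new reading comes with each control period).
- grab_frame(name): name is "side" or "top"; returns a dict with "img" (400x640x3 uint8, blue, green, red), "depth" (400x640 float32, mm along the optical axis (not along the pixel's ray), 0 where there is no reading), "vfov" (degrees; the focal length in pixels is half the picture's height over the tangent of half this angle, whatever the lens; pixels are square), "cx", "cy" (the principal point, pixels), "rvec" (rotation vector, rad) and "tvec" (3), from world to camera coordinates, as OpenCV has them. Camera axes: x right, y down, z forward; pixel columns grow to the right and rows downward; lengths in mm; the calibration is good to about 2 mm. A picture is of the moment at which its call begins.
- r.close_job(): hands the job in, once; it reports no verdict.
The state is a dict: "t": time; "q": joint angles; "joint_vel": joint speeds; "effort": joint torques, N m; "position": TCP position; "ee_rot": TCP orientation; "contact_force": force on the tool from outside, world axes, zero at the start; "wrist_torque": the same for the moment, N m; "gripper_width": finger opening in mm.
Only numpy, scipy, OpenCV 4.12 (cv2) and the standard library are available. Lean on these libraries where they do the work, as an engineer would, in place of code of your own. Each camera call takes 0.05 s, during which the arm holds its last target. There are 200 camera calls.

## Working session

There is one attempt and no reset: what is moved stays moved. The work goes in short steps, Python scripts to look and compute and a tool call to move; the robot and the scene stay as the last step left them, time stands still between calls to the robot, and variables do not carry over. Pictures are saved under pics/ and viewed, about 8 in all and at most 12, crops included, and the job is handed in when it is done.

Besides the shell and the picture viewer there is one more tool, called after ">>>" as name(argument=value, ...), one argument or row to a line, values as JSON. drive_tool: Moves the arm, as the interface text tells. Its arguments: {"type":"object","properties":{"commands":{"type":"array"},"grip_force":{"type":"number"}},"required":["commands"]}

```bash
ls; mkdir -p pics; cat > h.py <<'E'
import numpy as np, cv2
from scipy.spatial.transform import Rotation as R
from station import telemetry, grab_frame, r
def cam(f):
    h,w=f["img"].shape[:2]; fl=h/2/np.tan(np.radians(f["vfov"])/2)
    Rm=cv2.Rodrigues(np.array(f["rvec"],float))[0]; t=np.array(f["tvec"],float).ravel()
    return fl,f["cx"],f["cy"],Rm,t
def ray(f,uv,z):
    "pixels onto plane at height z"
    fl,cx,cy,Rm,t=cam(f); uv=np.atleast_2d(uv).astype(float)
    d=np.c_[(uv[:,0]-cx)/fl,(uv[:,1]-cy)/fl,np.ones(len(uv))]@Rm; c=-Rm.T@t
    return c+d*((z-c[2])/d[:,2])[:,None]
def proj(f,P):
    fl,cx,cy,Rm,t=cam(f); p=np.atleast_2d(P)@Rm.T+t
    return np.c_[fl*p[:,0]/p[:,2]+cx,fl*p[:,1]/p[:,2]+cy]
def cloud(f):
    fl,cx,cy,Rm,t=cam(f); v,u=np.mgrid[:400,:640]; d=f["depth"]
    p=np.dstack([(u-cx)/fl*d,(v-cy)/fl*d,d]); return (p-t)@Rm
E
python3 - <<'E'
from h import *
for n in("top","side"):
    f=grab_frame(n); cv2.imwrite(f"pics/{n}0.png",f["img"]); np.save(f"pics/{n}0.npy",f,allow_pickle=True)
    fl,cx,cy,Rm,t=cam(f); print(n,fl,cx,cy,-Rm.T@t,Rm.round(2).tolist())
s=telemetry.get_state(); print(s, R.from_quat(s["ee_rot"]).as_matrix().round(3))
E
```

```text
pics
top 516.7838946017167 323.11755080239107 205.69334604704454 [ 309.35441393  246.76281406 1155.72146773] [[-0.02, -1.0, -0.0], [-0.98, 0.02, -0.19], [0.19, -0.0, -0.98]]
side 393.8724447109483 329.03713973853985 196.51190511562362 [462.12890957 968.24498495 433.17161036] [[-1.0, -0.03, 0.0], [-0.02, 0.46, -0.89], [0.03, -0.89, -0.46]]
{'t': 0.1, 'q': array([-1.49698856e+00,  2.87121171e-01,  1.57801072e+00,  3.57734211e-05,
        1.27858760e+00, -1.49976388e-01]), 'joint_vel': array([-0.00147674, -0.00174738, -0.00404073, -0.00111972,  0.00186866,
        0.001212  ]), 'effort': array([ 3.88810895e-04, -4.07295513e+01, -2.93701011e+01, -1.18619946e-04,
        3.44028667e-03,  1.45266182e-05]), 'position': array([ 149.80352743, -657.52494627,  208.36689992]), 'ee_rot': array([-0.07891025,  0.70343592, -0.70193403,  0.07899171]), 'contact_force': array([-0.01839803,  0.57039831, -0.14710706]), 'wrist_torque': array([ 0.02863285, -0.00777687, -0.03088465]), 'gripper_width': 85.69887823980893} [[-0.975 -0.     0.222]
 [-0.222  0.002 -0.975]
 [-0.    -1.    -0.002]]
```

View pics/top0.png

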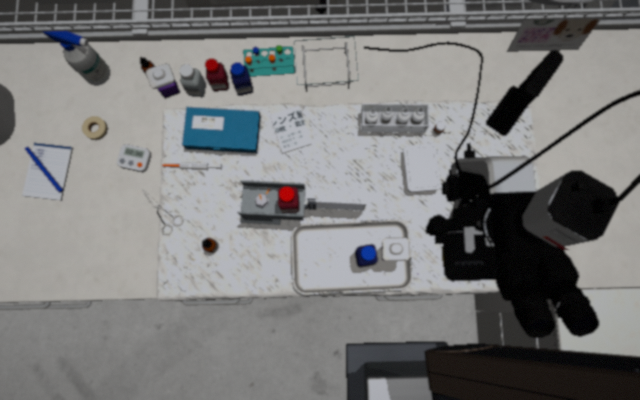

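View pics/side0.png

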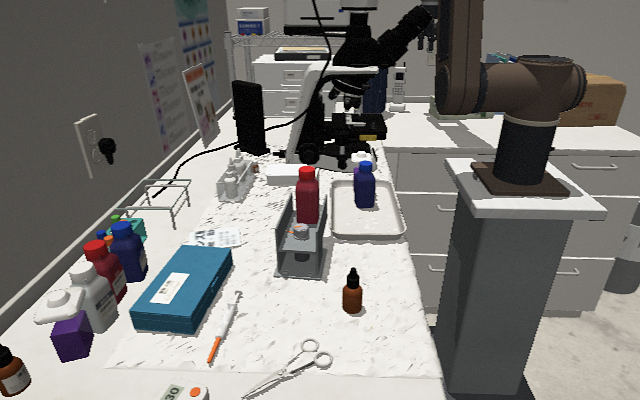

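The top view shows the bracket at pixels (240–305, 181–218), with the bolt near (262,200) and the red cap near (288,197). The tray is at (293–410, 223–293), free on its left half; the brown bottle is at (209,245). The side view agrees.

```bash
python3 - <<'E'
from h import *
f=np.load("pics/top0.npy",allow_pickle=True).item(); g=np.load("pics/side0.npy",allow_pickle=True).item()
P=cloud(f); u0,u1,v0,v1=225,320,165,230
def rep(n,m,P=P):
    q=P[m]; print(n,len(q),q.mean(0).round(1) if len(q) else '', cv2.minAreaRect(q[:,:2].astype(np.float32)) if len(q)>4 else '')
box=np.zeros((400,640),bool); box[v0:v1,u0:u1]=1
Z=P[...,2]
rep("plates",box&(abs(Z-94)<5)); 
b,gg,rr=[f["img"][...,i].astype(int) for i in range(3)]
red=box&(rr>130)&(gg<60); rep("redcap",red&(Z>145)); v,u=np.where(red); print(u.mean(),v.mean(),Z[red].mean(),ray(f,[u.mean(),v.mean()],158))
print(np.median(Z[195:205,255:268]),Z[200,250:270].round(0))
# side view red
Q=cloud(g); gb,g2,gr=[g["img"][...,i].astype(int) for i in range(3)]
m=np.zeros_like(box); m[160:226,290:325]=1; m&=(gr>80)&(g2<60); rep("red side",m,Q)
cap=m&(gr>170); rep("redcap side",cap,Q); v,u=np.where(cap); print(u.min(),u.max(),v.min(),v.max(),u.mean(), ray(g,[[u.mean(),v.min()+3]],158))
# tray rim etc
box2=np.zeros_like(box); box2[215:300,285:420]=1
rep("tray",box2&(Z>14)&(Z<26)); rep("blue",box2&(b>100)&(rr<60)&(Z>60))
box3=np.zeros_like(box); box3[235:255,200:220]=1; rep("oil",box3&(Z>30))
rep("jar",box2&(Z>60)&(rr>120))
def crop(f,u0,u1,v0,v1,k): return cv2.resize(f["img"][v0:v1,u0:u1],None,fx=k,fy=k,interpolation=cv2.INTER_CUBIC)
a=crop(f,235,315,175,225,8); c=crop(g,270,335,160,285,4); 
out=np.zeros((max(a.shape[0],c.shape[0]),a.shape[1]+c.shape[1],3),np.uint8); out[:a.shape[0],:a.shape[1]]=a; out[:c.shape[0],a.shape[1]:]=c
cv2.imwrite("pics/crop.png",out[:, :900]); print(out.shape)
E
python3 -c "
import cv2;i=cv2.imread('pics/crop.png');cv2.imwrite('pics/crop2.png',cv2.resize(i,(800,int(i.shape[0]*800/i.shape[1]))))"
```

```text
plates 314 [527.7 346.8  93.2] ((529.01318359375, 337.97100830078125), (168.11944580078125, 72.72547912597656), 85.82864379882812)
redcap 164 [524.7 318.  157.3] ((524.5859375, 318.5836486816406), (27.569665908813477, 27.96780014038086), 0.5567101836204529)
286.25454545454545 193.4 157.16458100259635 [[524.53543582 318.06146758 158.        ]]
72.9381597770094 [52. 53. 53. 52. 55. 53. 76. 73. 74. 75. 72. 76. 73. 74. 70. 78. 73. 72.
 56. 53.]
red side 478 [523.6 332.2 136.4] ((503.7470703125, 637.817626953125), (39.17757034301758, 664.9229125976562), 3.8067595958709717)
redcap side 74 [523.8 319.6 155.8] ((523.5341796875, 319.82867431640625), (24.114276885986328, 26.48377227783203), 57.13385772705078)
299 314 166 171 306.52702702702703 [[523.21566872 326.08874533 158.        ]]
tray 1079 [412.  189.2  20. ] ((410.5082092285156, 186.23037719726562), (156.23251342773438, 261.875244140625), 1.318830132484436)
blue 176 [408.7 157.1 110.3] ((362.450439453125, 190.29217529296875), (30.10370635986328, 152.0732421875), 54.43312454223633)
oil 168 [440.1 493.1  50.7] ((441.0273742675781, 494.6156005859375), (26.426742553710938, 29.779346466064453), 61.32526397705078)
jar 675 [410.  108.7 160.7] ((389.0279846191406, 167.91140747070312), (72.54784393310547, 212.1284942626953), 26.416488647460938)
(500, 900, 3)
```

View pics/crop2.png

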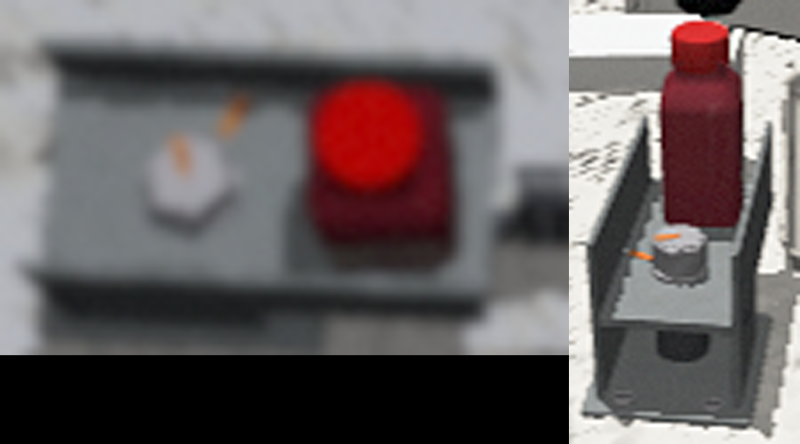

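```bash
python3 - <<'E'
from h import *
print([a for a in dir(r) if not a.startswith('__')])
f=np.load("pics/top0.npy",allow_pickle=True).item(); P=cloud(f); Z=P[...,2]
hsv=cv2.cvtColor(f["img"],cv2.COLOR_BGR2HSV)
o=(hsv[...,0]>5)&(hsv[...,0]<20)&(hsv[...,1]>80); o[:183]=0;o[212:]=0;o[:,:250]=0;o[:,275:]=0
n,l,s,c=cv2.connectedComponentsWithStats(o.astype(np.uint8))
for i in range(1,n): print(s[i],c[i],ray(f,c[i],54)[0].round(1),ray(f,c[i],73)[0].round(1))
m=np.zeros_like(o); m[185:215,248:275]=1; m&=(Z>64)&(Z<82); v,u=np.where(m); print("head",len(u),u.mean(),v.mean(),ray(f,[(u.min()+u.max())/2,(v.min()+v.max())/2],73),ray(f,[u.mean(),v.mean()],73))
box=np.zeros_like(o); box[165:235,225:306]=1; box&=(abs(Z-94)<6)
for lo,hi in((480,528),(528,580)):
    q=P[box&(P[...,0]>lo)&(P[...,0]<hi)]; q=q[np.abs(q[:,0]-np.median(q[:,0]))<8]
    print(len(q),q.min(0).round(1),q.max(0).round(1),cv2.fitLine(q[:,:2].astype(np.float32),cv2.DIST_HUBER,0,.01,.01).ravel())
E
```

```text
['MotionError', 'close_job', 'pinch_z']
[266 189   4   5  11] [267.54545455 190.81818182] [553.7 366.3  54. ] [549.5 364.2  73. ]
[260 195   1   3   3] [260. 196.] [542.6 382.7  54. ] [538.6 380.4  73. ]
head 132 262.0 197.63636363636363 [[540.47810572 369.68808915  73.        ]] [[534.87073214 376.12344256  73.        ]]
162 [489.3 290.3  88. ] [504.7 424.4  99.9] [6.6248216e-02 9.9780315e-01 4.9607950e+02 3.5771033e+02]
147 [557.4 284.9  88.2] [570.6 418.4  98.9] [7.6429702e-02 9.9707496e-01 5.6276208e+02 3.4291751e+02]
```

>>> drive_tool(
  commands=[
    [1,[0,-0.03,-0.05],0],
    [1,[0,-0.06,-0.1],0],
    [1,[0,-0.09,-0.15],0],
    [1,[0,-0.12,-0.2],0],
    [1,[0,-0.15,-0.25],0],
    [1,[0,-0.18,-0.3],0],
    [1,[0,-0.18,-0.3],0],
  ],
  grip_force=60,
)

```text
t: 0.98
position: [83.0, -364.5, 393.6]
ee_rot: [0.079, -0.7, 0.706, -0.078]
contact_force: [-0.0, -0.2, 0.1]
gripper_width: 85.4
```

```bash
python3 - <<'E'
from h import *
s=telemetry.get_state(); print(s['t'],s['q'].round(4),s['position'],np.hypot(*s['position'][:2]))
E
```

```text
0.975 [-1.6200e+00 -5.0470e-01  1.9758e+00 -1.0000e-04  1.6614e+00 -2.7240e-01] [  83.0445368  -364.51613395  393.57315723] 373.85613142091444
```

```bash
cat >> h.py <<'E'
def rows(wps,grip=1.0):
    "wps: list of (x,y,z,yaw of tool z); print rows relative to present pose"
    s=telemetry.get_state(); M=R.from_quat(s["ee_rot"]).as_matrix(); p=s["position"]; y0=np.arctan2(M[1,2],M[0,2])
    for w in wps:
        d=M.T@(np.array(w[:3])-p)/1000; print([grip,d.round(3).tolist(),round(-(w[3]-y0),3)])
    print("at",p.round(1),"yaw",round(y0,4),"q",s["q"].round(3),"tilt",(M[:,1]).round(4))
E
python3 - <<'E'
from h import *
W=[];az=-1.347;yaw=-1.347
for i in range(12):
    az+= .06 if i<3 else .13; yaw+=.18; rad=max(245,374-(i+1)*43); W.append((rad*np.cos(az),rad*np.sin(az),410,yaw))
rows(W); print(az,yaw)
E
```

```text
[1.0, [-0.02, -0.017, -0.043], np.float64(-0.181)]
[1.0, [-0.034, -0.017, -0.088], np.float64(-0.361)]
[1.0, [-0.044, -0.018, -0.133], np.float64(-0.541)]
[1.0, [-0.075, -0.018, -0.14], np.float64(-0.721)]
[1.0, [-0.104, -0.018, -0.152], np.float64(-0.901)]
[1.0, [-0.132, -0.018, -0.168], np.float64(-1.081)]
[1.0, [-0.158, -0.018, -0.186], np.float64(-1.261)]
[1.0, [-0.181, -0.019, -0.208], np.float64(-1.441)]
[1.0, [-0.2, -0.019, -0.233], np.float64(-1.621)]
[1.0, [-0.217, -0.019, -0.261], np.float64(-1.801)]
[1.0, [-0.23, -0.02, -0.29], np.float64(-1.981)]
[1.0, [-0.239, -0.02, -0.32], np.float64(-2.161)]
at [  83.  -364.5  393.6] yaw -1.3476 q [-1.62  -0.505  1.976 -0.     1.661 -0.272] tilt [-5.0e-04 -9.1e-03 -1.0e+00]
0.0030000000000001137 0.8129999999999997
```

>>> drive_tool(
  commands=[
    [1,[-0.02,-0.017,-0.043],-0.18],
    [1,[-0.034,-0.017,-0.088],-0.36],
    [1,[-0.044,-0.018,-0.133],-0.54],
    [1,[-0.075,-0.018,-0.14],-0.72],
    [1,[-0.104,-0.018,-0.152],-0.9],
    [1,[-0.132,-0.018,-0.168],-1.08],
    [1,[-0.158,-0.018,-0.186],-1.26],
    [1,[-0.181,-0.019,-0.208],-1.44],
    [1,[-0.2,-0.019,-0.233],-1.62],
    [1,[-0.217,-0.019,-0.261],-1.8],
    [1,[-0.23,-0.019,-0.29],-1.98],
    [1,[-0.239,-0.019,-0.32],-2.16],
  ],
)

```text
t: 2.48
position: [245.8, 0.4, 407.2]
ee_rot: [-0.658, 0.261, -0.259, 0.658]
contact_force: [0.4, 0.4, -0.5]
gripper_width: 85.1
```

```bash
python3 - <<'E'
from h import *
W=[]
az=np.arctan2(telemetry.get_state()["position"][1],telemetry.get_state()["position"][0]);yaw=.813
# arc left, then out to above bottle
L=[(.22,245),(.44,245),(.66,245),(.78,275),(.78,330),(.74,385),(.70,440),(.65,500),(.6,560),(.545,614)]
for i,(a,rad) in enumerate(L):
    yaw=min(1.50,yaw+.15); z=[410,410,410,405,400,380,350,320,290,260][i]
    if i==9: W.append((524.7,318.3,z,yaw))
    else: W.append((rad*np.cos(a),rad*np.sin(a),z,yaw))
rows(W)
E
```

```text
[1.0, [-0.041, -0.003, 0.034], np.float64(-0.144)]
[1.0, [-0.089, -0.003, 0.059], np.float64(-0.294)]
[1.0, [-0.141, -0.002, 0.074], np.float64(-0.444)]
[1.0, [-0.169, 0.003, 0.107], np.float64(-0.594)]
[1.0, [-0.166, 0.008, 0.162], np.float64(-0.681)]
[1.0, [-0.149, 0.027, 0.216], np.float64(-0.681)]
[1.0, [-0.127, 0.057, 0.269], np.float64(-0.681)]
[1.0, [-0.095, 0.087, 0.325], np.float64(-0.681)]
[1.0, [-0.057, 0.117, 0.379], np.float64(-0.681)]
[1.0, [-0.013, 0.147, 0.423], np.float64(-0.681)]
at [2.458e+02 4.000e-01 4.072e+02] yaw 0.8192 q [-0.422 -0.84   2.124  0.     1.861 -1.241] tilt [-0.0025  0.0013 -1.    ]
```

>>> drive_tool(
  commands=[
    [1,[-0.041,-0.003,0.034],-0.144],
    [1,[-0.089,-0.003,0.059],-0.294],
    [1,[-0.141,-0.002,0.074],-0.444],
    [1,[-0.169,0.003,0.107],-0.594],
    [1,[-0.166,0.008,0.162],-0.681],
    [1,[-0.149,0.027,0.216],-0.681],
    [1,[-0.127,0.057,0.269],-0.681],
    [1,[-0.095,0.087,0.325],-0.681],
    [1,[-0.057,0.117,0.379],-0.681],
    [1,[-0.013,0.147,0.423],-0.681],
    [1,[-0.013,0.147,0.423],-0.681],
    [1,[-0.013,0.147,0.423],-0.681],
  ],
)

```text
t: 3.98
position: [526.8, 315.0, 256.7]
ee_rot: [0.708, -0.03, 0.025, -0.705]
contact_force: [-0.1, 0.0, 0.7]
gripper_width: 85.5
```

```bash
python3 - <<'E'
from h import *
rows([(524.7,318.3,180,1.5),(524.7,318.3,98,1.5)])
f=grab_frame("side"); cv2.imwrite("pics/s1.png",f["img"][60:300,200:460])
E
```

```text
[1.0, [-0.002, 0.077, 0.003], np.float64(-0.007)]
[1.0, [-0.001, 0.159, 0.004], np.float64(-0.007)]
at [526.8 315.  256.7] yaw 1.4927 q [ 0.374  0.125  1.679  0.     1.346 -1.119] tilt [-0.0072 -0.0027 -1.    ]
```

View pics/s1.png

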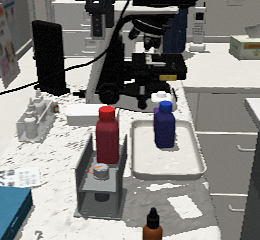

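The crop shows the bottle, bracket and tray, but not the gripper, so I'll look at the full frame.

```bash
python3 - <<'E'
from h import *
f=grab_frame("side"); g=grab_frame("top"); cv2.imwrite("pics/s2.png",np.hstack([cv2.resize(f["img"],(400,250)),cv2.resize(g["img"],(400,250))]))
p=telemetry.get_state()["position"]; print(p,proj(f,p),proj(g,p))
E
```

```text
[525.95433947 315.89120547 261.34715951] [[304.02693724 109.76668153]] [[283.18349605 180.43319513]]
```

View pics/s2.png

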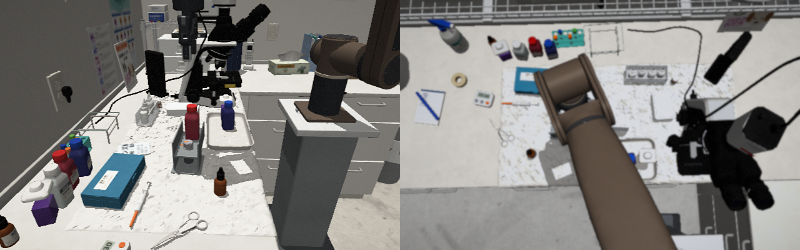

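The full views show the gripper above the red bottle, at about (304,110) in the side frame, so I'll descend.

>>> drive_tool(
  commands=[
    [1,[-0.001,0.05,0.0025],0],
    [1,[-0.001,0.08,0.0025],0],
    [1,[-0.001,0.11,0.0025],0],
    [1,[-0.001,0.14,0.0025],0],
    [1,[-0.001,0.165,0.0025],0],
    [1,[-0.001,0.165,0.0025],0],
    [1,[-0.001,0.165,0.0025],0],
  ],
)

```text
t: 5.0
position: [526.3, 318.8, 98.7]
ee_rot: [-0.706, 0.026, -0.028, 0.707]
contact_force: [-0.5, 1.0, 0.4]
gripper_width: 85.0
```

```bash
python3 - <<'E'
from h import *
f=grab_frame("side"); cv2.imwrite("pics/s3.png",cv2.resize(f["img"][100:290,240:400],None,fx=3,fy=3))
rows([(524.7,318.3,96,1.5)]); print(telemetry.get_state()["contact_force"])
E
```

```text
[1.0, [-0.002, 0.003, -0.001], np.float64(-0.006)]
at [526.7 318.9  99. ] yaw 1.4944 q [ 0.38   0.267  1.814  0.     1.057 -1.115] tilt [ 0.0035  0.0015 -1.    ]
[-0.02353285 -0.68117845 -0.1921743 ]
```

View pics/s3.png

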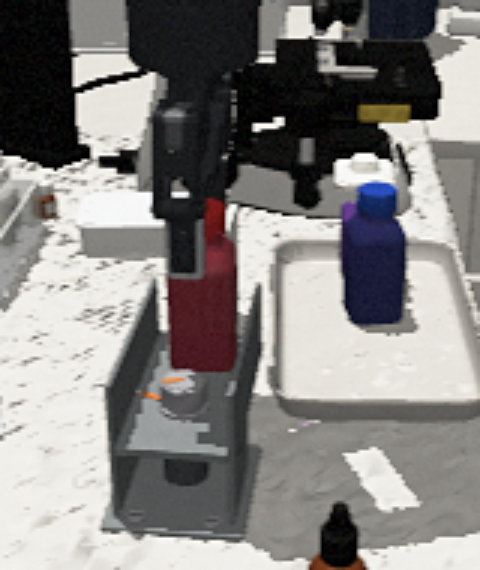

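The fingers straddle the bottle about 3–5 mm too far in +x. I'll nudge them back and down, then grip.

>>> drive_tool(
  commands=[
    [1,[-0.004,0.003,-0.0005],-0.005],
    [0.4,[-0.004,0.003,-0.0005],-0.005],
    [0.2,[-0.004,0.003,-0.0005],-0.005],
    [0.2,[-0.004,0.003,-0.0005],-0.005],
    [0.2,[-0.004,0.003,-0.0005],-0.005],
    [0.2,[-0.004,0.003,-0.0005],-0.005],
  ],
  grip_force=50,
)

```text
t: 5.8
position: [522.2, 318.2, 94.2]
ee_rot: [-0.706, 0.025, -0.026, 0.707]
contact_force: [0.4, 0.7, 3.6]
gripper_width: 39.6
```

>>> drive_tool(
  commands=[
    [0.2,[0,-0.02,0],0],
    [0.2,[0,-0.05,0],0],
    [0.2,[0,-0.08,0],0],
    [0.2,[0,-0.1,0],0],
    [0.2,[0,-0.1,0],0],
  ],
)

```text
t: 6.42
position: [522.8, 318.4, 196.1]
ee_rot: [-0.706, 0.024, -0.027, 0.707]
contact_force: [0.1, -0.5, -1.4]
gripper_width: 39.3
```

```bash
python3 - <<'E'
from h import *
f=grab_frame("side"); cv2.imwrite("pics/s4.png",cv2.resize(f["img"][60:290,240:400],None,fx=2.5,fy=2.5))
rows([(409,246,195,1.594),(409,246,43,1.594)],.2); print(telemetry.get_state()["contact_force"])
E
```

```text
[0.2, [-0.107, -0.001, -0.08], np.float64(-0.095)]
[0.2, [-0.108, 0.151, -0.08], np.float64(-0.095)]
at [521.9 318.  194.1] yaw 1.499 q [ 0.381  0.16   1.755 -0.     1.226 -1.118] tilt [ 9.e-04  3.e-04 -1.e+00]
[-0.36498327 -0.46415623 -1.31294871]
```

View pics/s4.png

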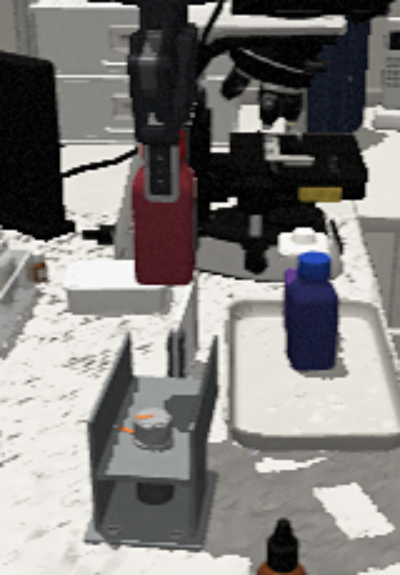

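The bottle is held upright and clear of the plates, and the guard is still shut. Now I'll carry it to the tray.

>>> drive_tool(
  commands=[
    [0.2,[-0.03,0,-0.022],-0.03],
    [0.2,[-0.07,0,-0.052],-0.06],
    [0.2,[-0.107,0,-0.08],-0.095],
    [0.2,[-0.107,0,-0.08],-0.095],
    [0.2,[-0.107,0.05,-0.08],-0.095],
    [0.2,[-0.107,0.1,-0.08],-0.095],
    [0.2,[-0.107,0.13,-0.08],-0.095],
    [0.2,[-0.107,0.143,-0.08],-0.095],
    [0.2,[-0.107,0.147,-0.08],-0.095],
    [0.2,[-0.107,0.15,-0.08],-0.095],
    [0.2,[-0.107,0.151,-0.08],-0.095],
    [0.2,[-0.107,0.151,-0.08],-0.095],
  ],
)

```text
t: 7.98
position: [409.8, 246.1, 43.4]
ee_rot: [-0.707, -0.009, 0.008, 0.707]
contact_force: [-0.5, 0.4, -0.7]
gripper_width: 39.9
```

>>> drive_tool(
  commands=[
    [0.2,[0,0.001,0],0],
    [0.2,[0,0.002,0],0],
    [0.2,[0,0.002,0],0],
  ],
)

```text
t: 8.35
position: [409.8, 246.0, 41.8]
ee_rot: [-0.707, -0.008, 0.008, 0.707]
contact_force: [-1.8, 0.2, 5.0]
gripper_width: 39.4
```

>>> drive_tool(
  commands=[
    [0.55,[0,-0.0005,0],0],
    [0.65,[0,-0.001,0],0],
    [0.7,[0,-0.001,0],0],
    [0.7,[0,-0.03,0],0],
    [0.7,[0,-0.08,0],0],
    [0.7,[0,-0.13,0],0],
    [0.7,[0,-0.16,0],0],
    [0.7,[0,-0.16,0],0],
  ],
)

```text
t: 9.35
position: [411.0, 246.5, 203.7]
ee_rot: [-0.706, -0.01, 0.006, 0.708]
contact_force: [0.2, -0.3, 0.4]
gripper_width: 59.7
```

```bash
python3 - <<'E'
from h import *
g=grab_frame("top");f=grab_frame("side")
cv2.imwrite("pics/s5.png",np.hstack([cv2.resize(f["img"][100:290,240:430],(570,570))]))
Q=cloud(f); i=f["img"].astype(int); m=(i[...,2]>80)&(i[...,1]<60)&(i[...,0]<80); m[:,:250]=0; m[:,420:]=0; m[:130]=0;m[290:]=0
q=Q[m&(Q[...,2]>15)&(Q[...,2]<112)&(Q[...,1]<300)]; print("red",len(q),np.median(q,0),q.min(0),q.max(0))
# stripe & line in side image
hsv=cv2.cvtColor(f["img"],cv2.COLOR_BGR2HSV)
o=(hsv[...,0]>5)&(hsv[...,0]<20)&(hsv[...,1]>100); o[:210]=0;o[255:]=0;o[:,280:][:,40:]=0;o[:,:280]=0
n,l,s,c=cv2.connectedComponentsWithStats(o.astype(np.uint8))
for k in range(1,n):
    v,u=np.where(l==k); z=[54,73]
    for zz in z:
        p=ray(f,np.c_[u,v],zz)[:,:2]; vx,vy,x,y=cv2.fitLine(p.astype(np.float32),cv2.DIST_L2,0,.01,.01).ravel(); print(k,len(u),c[k].round(1),zz,(x,y),np.arctan2(vy,vx))
rows([(531.8,378.1,200,1.5)],.7)
E
```

```text
red 354 [413.32790414 259.84900687  82.3876773 ] [391.9422809 -19.9115623  16.9231848] [698.72684207 268.50982301 104.71879329]
1 9 [296.7 226.2] 54 (np.float32(541.6365), np.float32(350.72128)) 0.19272189
1 9 [296.7 226.2] 73 (np.float32(537.6524), np.float32(381.66492)) 0.19258916
2 10 [289.9 231.3] 54 (np.float32(551.92975), np.float32(368.61694)) -0.46341085
2 10 [289.9 231.3] 73 (np.float32(547.4299), np.float32(398.66385)) -0.4632523
[0.7, [0.126, -0.001, 0.13], np.float64(0.094)]
at [408.8 245.7 199.6] yaw 1.594 q [ 0.328 -0.153  2.058 -0.     1.237 -1.266] tilt [-1.1e-03 -4.0e-04 -1.0e+00]
```

View pics/s5.png

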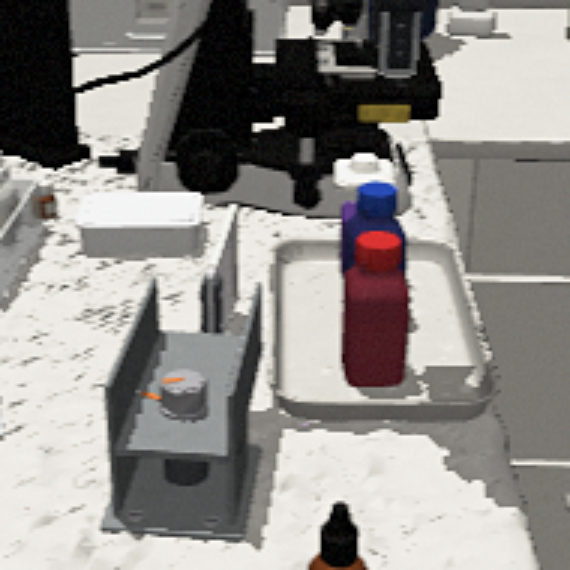

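The red bottle stands upright in the tray's free half, and the blue bottle and guard are undisturbed. The stripe is at about 0.27 rad, the line at about −0.5, and the bolt at about (531.8, 378.3). Next I'll move over the bolt.

>>> drive_tool(
  commands=[
    [0.53,[0.04,0,0.04],-0.1],
    [0.53,[0.08,0,0.08],-0.2],
    [0.53,[0.126,0,0.13],-0.256],
    [0.53,[0.126,0,0.13],-0.256],
    [0.53,[0.126,0.03,0.13],-0.256],
    [0.53,[0.126,0.06,0.13],-0.256],
    [0.53,[0.126,0.08,0.13],-0.256],
    [0.53,[0.126,0.08,0.13],-0.256],
    [0.53,[0.126,0.08,0.13],-0.256],
  ],
)

```text
t: 10.58
position: [532.7, 378.9, 121.8]
ee_rot: [-0.7, -0.099, 0.098, 0.7]
contact_force: [0.6, 0.4, 0.5]
gripper_width: 45.3
```

```bash
python3 - <<'E'
from h import *
f=grab_frame("side"); cv2.imwrite("pics/s6.png",cv2.resize(f["img"][150:280,250:370],None,fx=4.5,fy=4.5))
rows([(531.8,378.3,90,1.85),(531.8,378.3,56,1.85)],.53); print(telemetry.get_state()["gripper_width"])
E
```

```text
[0.53, [-0.002, 0.032, -0.0], np.float64(-0.0)]
[0.53, [-0.002, 0.066, -0.0], np.float64(-0.0)]
at [533.1 379.1 122.4] yaw 1.8499 q [ 0.463  0.319  1.702 -0.     1.118 -1.387] tilt [ 0.0025  0.0012 -1.    ]
45.58728778450859
```

View pics/s6.png

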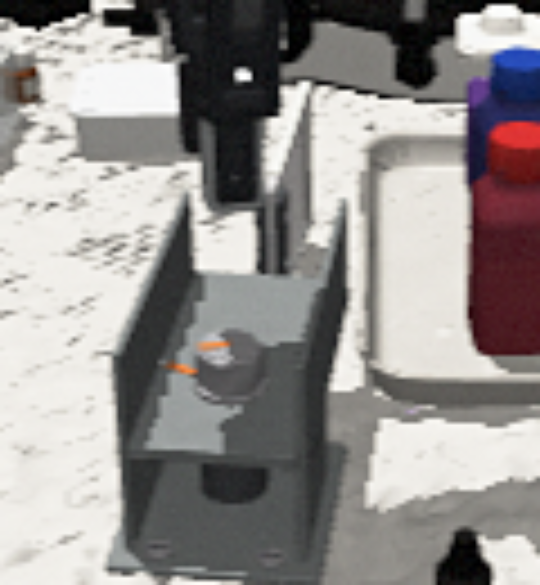

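>>> drive_tool(
  commands=[
    [0.53,[-0.0015,0.025,0],0],
    [0.53,[-0.0015,0.045,0],0],
    [0.53,[-0.0015,0.058,0],0],
    [0.53,[-0.0015,0.063,0],0],
    [0.53,[-0.0015,0.065,0],0],
    [0.53,[-0.0015,0.065,0],0],
  ],
  grip_force=40,
)

```text
t: 11.38
position: [531.2, 378.6, 56.2]
ee_rot: [-0.7, -0.099, 0.098, 0.7]
contact_force: [-0.4, 0.1, 0.4]
gripper_width: 45.0
```

Reached with no contact. I'll close gently, watching the sideways force.

>>> drive_tool(
  commands=[
    [0.3,[0,0,0],0],
    [0.2,[0,0,0],0],
    [0.2,[0,0,0],0],
    [0.2,[0,0,0],0],
    [0.2,[0,0,0],0],
  ],
  grip_force=40,
)

```text
t: 12.0
position: [530.8, 378.4, 55.6]
ee_rot: [-0.7, -0.098, 0.098, 0.7]
contact_force: [0.2, -0.5, 0.1]
gripper_width: 17.4
```

```bash
python3 - <<'E'
from h import *
s=telemetry.get_state(); rows([]); print(s["contact_force"],s["wrist_torque"],s["gripper_width"])
f=grab_frame("side"); cv2.imwrite("pics/s7.png",cv2.resize(f["img"][150:280,250:370],None,fx=4.5,fy=4.5))
E
```

```text
at [530.8 378.4  55.6] yaw 1.85 q [ 0.464  0.395  1.738  0.     1.009 -1.386] tilt [-0.  0. -1.]
[ 0.20348646 -0.53074074  0.10321012] [ 0.01766002 -0.00796855  0.00167885] 17.36683182004143
```

View pics/s7.png

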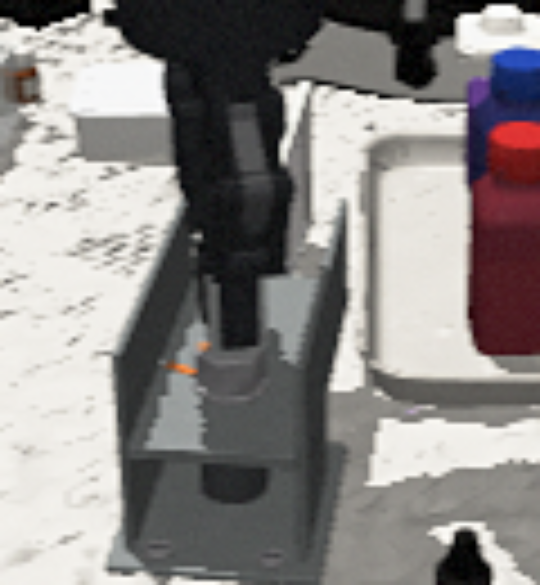

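The gripper reads 17.4 mm and the tip appears to end over the head's top at (237,347) in the crop, so it may be too high. I'll measure the tip height by depth.

```bash
python3 - <<'E'
from h import *
f=grab_frame("side"); Q=cloud(f)
for u in (297,300,303,306,309):
    print(u,[tuple(int(round(a)) for a in Q[v,u]) for v in range(214,242,2)])
p=telemetry.get_state()["position"]
for d in (8,20): print(d,[proj(f,[p[0]-.276*d,p[1]+.96*d,z]).round(1).tolist() for z in (57,63,70,75)])
print("head top centre, front edge",proj(f,[531.8,378.3,73]).round(1),proj(f,[531.8,391,73]).round(1))
E
```

```text
297 [(534, 397, 106), (535, 396, 102), (535, 394, 97), (535, 396, 94), (535, 398, 91), (535, 396, 86), (535, 396, 82), (536, 394, 77), (536, 390, 70), (536, 390, 66), (537, 389, 62), (537, 390, 58), (537, 392, 55), (537, 392, 51)]
300 [(529, 401, 109), (462, 968, 433), (529, 402, 101), (529, 402, 98), (529, 402, 94), (529, 400, 89), (530, 401, 85), (530, 394, 77), (531, 390, 71), (531, 391, 67), (531, 390, 62), (531, 391, 59), (532, 390, 54), (531, 392, 51)]
303 [(525, 392, 104), (524, 398, 104), (524, 401, 101), (524, 400, 97), (525, 393, 89), (525, 399, 88), (525, 399, 84), (525, 394, 77), (526, 390, 71), (526, 391, 67), (526, 389, 62), (526, 390, 58), (526, 392, 56), (526, 393, 52)]
306 [(519, 400, 108), (519, 398, 104), (519, 400, 101), (519, 399, 96), (519, 398, 92), (520, 398, 88), (520, 399, 84), (520, 391, 75), (521, 389, 70), (521, 389, 66), (521, 388, 61), (521, 388, 57), (521, 391, 55), (521, 393, 52)]
309 [(515, 390, 103), (515, 390, 99), (515, 389, 95), (515, 390, 91), (515, 389, 86), (515, 391, 84), (515, 390, 79), (519, 355, 53), (518, 359, 51), (517, 374, 57), (517, 379, 56), (517, 381, 53), (516, 387, 53), (516, 393, 52)]
8 [[[301.9, 235.4]], [[301.8, 232.5]], [[301.7, 229.1]], [[301.6, 226.7]]]
20 [[[303.2, 239.1]], [[303.1, 236.2]], [[303.0, 232.7]], [[302.9, 230.2]]]
head top centre, front edge [[300.2 225.3]] [[299.5 229.1]]
```

```bash
python3 - <<'E'
from h import *
f=grab_frame("side"); Q=cloud(f); Q0=cloud(np.load("pics/side0.npy",allow_pickle=True).item())
for u in (294,297,300,303,306,309):
    print(u,[tuple(int(round(a)) for a in np.r_[Q0[v,u,1:],Q[v,u,1:]]) for v in range(220,240,1)])
E
```

```text
294 [(327, 53, 326, 52), (328, 51, 328, 51), (332, 52, 331, 51), (337, 52, 336, 52), (341, 53, 342, 53), (346, 53, 345, 53), (346, 52, 347, 52), (381, 71, 379, 70), (383, 70, 383, 70), (382, 67, 384, 68), (385, 67, 384, 66), (383, 64, 383, 64), (383, 62, 385, 63), (384, 60, 383, 60), (383, 58, 382, 57), (384, 56, 383, 56), (385, 55, 385, 55), (383, 52, 385, 52), (388, 52, 387, 52), (390, 52, 390, 52)]
297 [(338, 60, 397, 95), (337, 57, 398, 93), (335, 53, 396, 90), (337, 53, 395, 88), (374, 73, 397, 87), (375, 71, 394, 83), (378, 71, 396, 82), (381, 71, 397, 81), (385, 71, 395, 78), (388, 71, 388, 71), (389, 70, 391, 71), (389, 68, 391, 69), (390, 67, 388, 65), (390, 64, 390, 64), (390, 62, 390, 62), (388, 59, 389, 59), (389, 57, 389, 58), (390, 56, 388, 55), (391, 55, 391, 55), (392, 54, 391, 53)]
300 [(339, 61, 402, 98), (340, 59, 401, 95), (340, 57, 399, 92), (367, 71, 401, 91), (371, 71, 401, 89), (374, 71, 402, 88), (380, 73, 402, 86), (381, 71, 399, 82), (383, 70, 394, 77), (387, 71, 394, 75), (389, 70, 392, 72), (391, 69, 391, 69), (391, 67, 392, 68), (391, 65, 393, 66), (390,
[... 630 characters left out ...]
, 72, 398, 86), (378, 71, 397, 84), (382, 72, 392, 78), (385, 72, 393, 77), (387, 71, 386, 71), (388, 70, 390, 71), (387, 67, 389, 68), (391, 67, 389, 66), (388, 64, 389, 64), (388, 61, 389, 62), (388, 59, 388, 60), (388, 58, 388, 57), (390, 57, 388, 55), (390, 55, 389, 54), (391, 53, 391, 53)]
309 [(340, 61, 391, 92), (338, 58, 391, 90), (339, 56, 391, 88), (341, 56, 391, 86), (337, 51, 392, 84), (343, 53, 390, 81), (346, 52, 390, 79), (350, 53, 350, 52), (353, 52, 354, 53), (356, 52, 357, 52), (359, 52, 360, 52), (376, 60, 376, 60), (375, 58, 375, 58), (377, 57, 375, 55), (379, 55, 379, 56), (379, 54, 383, 56), (382, 54, 382, 54), (383, 52, 384, 52), (388, 53, 388, 53), (390, 52, 389, 52)]
```

The tips really sit about 20 mm above the reported TCP; the finger ends at z≈76, just above the head. I'll open a little, go 17 mm lower and close again.

>>> drive_tool(
  commands=[
    [0.42,[0,0,0],0],
    [0.42,[-0.001,0,0],0],
    [0.42,[-0.001,0,0],0],
    [0.42,[-0.001,0.005,0],0],
    [0.42,[-0.001,0.01,0],0],
    [0.42,[-0.001,0.014,0],0],
    [0.42,[-0.001,0.017,0],0],
    [0.42,[-0.001,0.017,0],0],
  ],
)

```text
t: 13.15
position: [529.6, 377.9, 38.2]
ee_rot: [0.7, 0.098, -0.099, -0.7]
contact_force: [-0.5, -0.0, 0.3]
gripper_width: 36.0
```

>>> drive_tool(
  commands=[
    [0.3,[0,0,0],0],
    [0.25,[0,0,0],0],
    [0.15,[0,0,0],0],
    [0.15,[0,0,0],0],
    [0.15,[0,0,0],0],
  ],
  grip_force=40,
)

```text
t: 13.78
position: [530.0, 378.1, 39.0]
ee_rot: [0.7, 0.099, -0.098, -0.7]
contact_force: [-0.7, -0.7, 2.7]
gripper_width: 22.7
```

```bash
python3 - <<'E'
from h import *
s=telemetry.get_state(); rows([]); print(s["contact_force"],s["wrist_torque"],s["gripper_width"])
f=grab_frame("side"); cv2.imwrite("pics/s8.png",cv2.resize(f["img"][150:280,250:370],None,fx=4.5,fy=4.5))
E
```

```text
at [530.  378.1  39. ] yaw 1.8501 q [ 0.464  0.415  1.745 -0.     0.981 -1.386] tilt [ 4.e-04  0.e+00 -1.e+00]
[-0.71921464 -0.73881542  2.66012685] [-0.12702889  0.06257053  0.04207222] 22.665395220222376
```

View pics/s8.png

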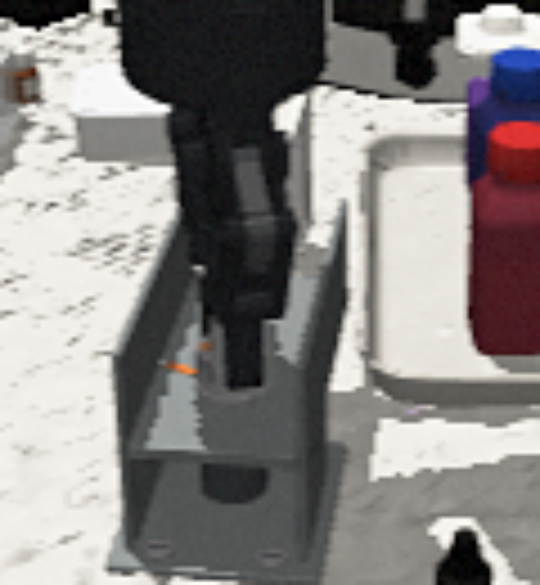

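The head is gripped: width 22.7 mm, the tip reaches the collar, and forces are small. Now I'll turn clockwise in two stages.

>>> drive_tool(
  commands=[
    [0.15,[0,0,0],0],
    [0.15,[0,0,0],0.05],
    [0.15,[0,0,0],0.1],
    [0.15,[0,0,0],0.15],
    [0.15,[0,0,0],0.2],
    [0.15,[0,0,0],0.25],
    [0.15,[0,0,0],0.3],
    [0.15,[0,0,0],0.35],
    [0.15,[0,0,0],0.4],
    [0.15,[0,0,0],0.4],
    [0.15,[0,0,0],0.4],
  ],
  grip_force=70,
)

```text
t: 15.2
position: [529.9, 378.8, 39.1]
ee_rot: [-0.705, 0.042, -0.043, 0.706]
contact_force: [-1.6, 1.6, 4.1]
gripper_width: 21.9
```

```bash
python3 - <<'E'
from h import *
s=telemetry.get_state(); rows([]); print(s["contact_force"],s["wrist_torque"],s["gripper_width"])
E
```

```text
at [529.9 378.8  39.1] yaw 1.4506 q [ 4.650e-01  4.150e-01  1.745e+00  1.000e-03  9.800e-01 -9.870e-01] tilt [ 6.0e-04  1.4e-03 -1.0e+00]
[-1.62962826  1.62506307  4.06397951] [0.30296225 0.29754483 0.07757492] 21.925617753869705
```

>>> drive_tool(
  commands=[
    [0.15,[0,0,0],0.05],
    [0.15,[0,0,0],0.1],
    [0.15,[0,0,0],0.15],
    [0.15,[0,0,0],0.2],
    [0.15,[0,0,0],0.25],
    [0.15,[0,0,0],0.3],
    [0.15,[0,0,0],0.34],
    [0.15,[0,0,0],0.37],
    [0.15,[0,0,0],0.37],
    [0.15,[0,0,0],0.37],
  ],
)

```text
t: 16.45
position: [530.2, 379.4, 39.1]
ee_rot: [-0.685, 0.172, -0.172, 0.687]
contact_force: [-0.9, 5.5, 4.0]
gripper_width: 22.2
```

```bash
python3 - <<'E'
from h import *
s=telemetry.get_state(); rows([]); print(s["contact_force"],s["wrist_torque"],s["gripper_width"])
f=grab_frame("side"); g=grab_frame("top"); k=lambda i,u,v,w,h,s:cv2.resize(i[v:v+h,u:u+w],None,fx=s,fy=s,interpolation=cv2.INTER_CUBIC)
a=k(f["img"],275,205,50,45,10); b=k(f["img"],250,90,180,200,2.25); cv2.imwrite("pics/s9.png",np.hstack([a,b[:450,:300]])); 
hsv=cv2.cvtColor(f["img"],cv2.COLOR_BGR2HSV)
o=(hsv[...,0]>5)&(hsv[...,0]<20)&(hsv[...,1]>90); o[:210]=0;o[255:]=0;o[:,320:]=0;o[:,:280]=0
n,l,st,c=cv2.connectedComponentsWithStats(o.astype(np.uint8))
for i in range(1,n):
    v,u=np.where(l==i); print(st[i],c[i].round(1),ray(f,c[i],54).round(1),ray(f,c[i],73).round(1))
print(proj(f,[[530+13.9*np.cos(a),378.5+13.9*np.sin(a),73] for a in(.28,-.4,-.5,-.6)]).round(1), proj(f,[530,378.5,73]))
# guard: free end and disturbed objects vs first frame
f0=np.load("pics/side0.npy",allow_pickle=True).item(); Q=cloud(f); Q0=cloud(f0)
for nm,(u0,u1,v0,v1) in dict(oil=(342,364,270,315),blue_jar=(352,376,160,175)).items():
    d=cv2.absdiff(f["img"][v0:v1,u0:u1],f0["img"][v0:v1,u0:u1]); print(nm,d.mean())
E
```

```text
at [530.2 379.4  39.1] yaw 1.0798 q [ 0.465  0.416  1.745  0.002  0.979 -0.616] tilt [ 0.0014  0.0027 -1.    ]
[-0.85514583  5.49431076  3.97562122] [0.86457921 0.21091616 0.10411905] 22.21615646681743
[306 223   1   1   1] [306. 223.] [[525.5 338.6  54. ]] [[522.3 370.1  73. ]]
[287 230   4   3   6] [288.7 231. ] [[554.3 367.7  54. ]] [[549.6 397.8  73. ]]
[[293.4 226.4]
 [294.3 223.6]
 [294.7 223.3]
 [295.2 222.9]] [[301.21208556 225.36997499]]
oil 17.88653198653199
blue_jar 2.1944444444444446
```

View pics/s9.png

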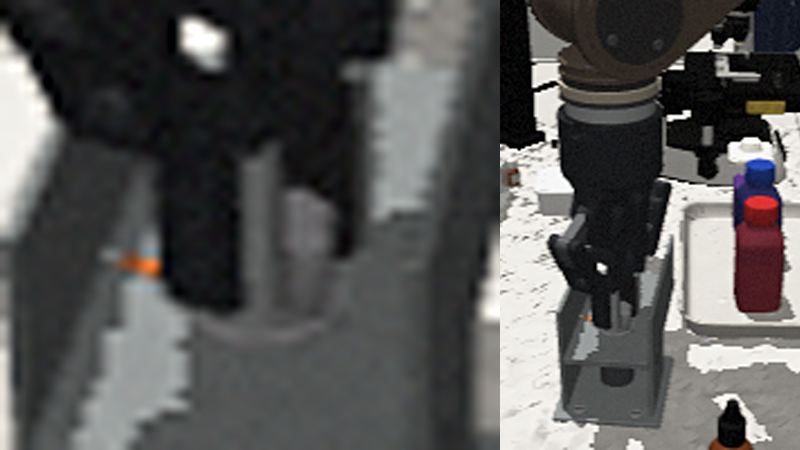

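```bash
python3 - <<'E'
from h import *
f=grab_frame("side")
f0=np.load("pics/side0.npy",allow_pickle=True).item(); t0=np.load("pics/top0.npy",allow_pickle=True).item()
Q,Q0,T0=cloud(f),cloud(f0),cloud(t0)
def oil(Q): q=Q[265:318,335:370].reshape(-1,3); q=q[(q[:,2]>15)&(q[:,2]<90)&(q[:,1]>470)&(q[:,1]<530)&(q[:,0]>410)&(q[:,0]<470)]; return np.median(q,0).round(1),len(q)
print("oil",oil(Q0),oil(Q))
# plate inner/outer faces: all points with 60<z<92 near the plates (side), tops (top)
for nm,C in(("side",Q0),("sideNow",Q),("top",T0)):
    for lo,hi in((484,508),(552,576)):
        q=C.reshape(-1,3); q=q[(q[:,0]>lo)&(q[:,0]<hi)&(q[:,1]>292)&(q[:,1]<418)&(q[:,2]>60)&(q[:,2]<98)]
        if len(q)<30: continue
        p=np.polyfit(q[:,1],q[:,0],1)
        for _ in range(3):
            e=np.abs(np.polyval(p,q[:,1])-q[:,0]); p=np.polyfit(q[e<3,1],q[e<3,0],1)
        print(nm,lo,(e<3).sum(),"yaw",-p[0].round(4),"x@378",np.polyval(p,378).round(1))
q=Q.reshape(-1,3); q=q[(q[:,1]>140)&(q[:,1]<270)&(q[:,2]>30)&(q[:,2]<95)&(q[:,0]>500)&(q[:,0]<545)]; print("guard now",len(q),np.polyfit(q[:,1],q[:,0],1))
q=Q0.reshape(-1,3); q=q[(q[:,1]>140)&(q[:,1]<270)&(q[:,2]>30)&(q[:,2]<95)&(q[:,0]>500)&(q[:,0]<545)]; print("guard before",len(q),np.polyfit(q[:,1],q[:,0],1))
E
```

```text
oil (array([441.4, 506.4,  38.9]), 575) (array([441.4, 506.5,  38.7]), 574)
side 484 207 yaw -0.0761 x@378 494.8
side 552 317 yaw -0.0754 x@378 562.7
sideNow 484 208 yaw -0.0759 x@378 494.8
sideNow 552 146 yaw -0.0837 x@378 562.5
top 484 256 yaw -0.0743 x@378 496.6
top 552 282 yaw -0.0738 x@378 564.6
guard now 2 [6.75004771e-02 5.01145065e+02]
guard before 49 [7.73193227e-02 4.99746231e+02]
```

Two cameras agree on a bracket yaw of −0.075, which puts the line at −0.511. The head is at about −0.491, so I'll add a 0.03 rad trim.

>>> drive_tool(
  commands=[
    [0.15,[0,0,0],0.015],
    [0.15,[0,0,0],0.03],
    [0.15,[0,0,0],0.03],
    [0.15,[0,0,0],0.03],
    [0.15,[0,0,0],0.03],
  ],
)

```text
t: 17.23
position: [530.2, 379.4, 39.1]
ee_rot: [-0.682, 0.182, -0.182, 0.684]
contact_force: [-1.3, 5.9, 3.6]
gripper_width: 21.9
```

```bash
python3 - <<'E'
from h import *
s=telemetry.get_state(); rows([]); print(s["t"],s["contact_force"],s["wrist_torque"],s["gripper_width"])
print(r.close_job())
E
```

```text
at [530.2 379.4  39.1] yaw 1.0498 q [ 0.465  0.416  1.745  0.002  0.979 -0.586] tilt [ 0.0015  0.0029 -1.    ]
17.225 [-1.30386209  5.8811661   3.57901153] [0.89149349 0.15689097 0.09129351] 21.89215122102697
the job is handed in; nothing more can be done
None
```

The job is handed in at 17.2 s. The red bottle stands upright in the free half of the tray. The bolt head has been turned clockwise to the line and is still gripped at 70 N.

**What I did**
- I lifted the red bottle out of the channel and stood it in the tray; the side picture showed it upright.
- My first grip on the bolt head missed. The fingertips sit about 20 mm above the reported TCP, so they closed in the air above the head. I went 17 mm lower and gripped again.
- I turned the head 0.80 rad clockwise from where I gripped it.

**What my last checks showed**
- **Angle:** taken from the gripper's yaw, the head is at about −0.52 rad. The line works out at about −0.51 from a bracket yaw of −0.075, on which both cameras agree. Cruder fits to the orange line itself gave −0.43 to −0.48.
- **Stripe not seen:** a finger hides the stripe, so I could not see it meet the line.
- **Torque disagrees a little:** the wrist torque was 0.09–0.10 N m, below the 0.13 N m expected at the line. The constant grip width of 21.9–22.7 mm argues against the head slipping.
- **Side load:** about 6 N sideways remains on the tool, well under the limit.
- **Other objects:** the brown bottle's measured position was unchanged, and the blue bottle and jar looked unmoved in the side picture. The guard looked shut after the bottle was lifted out. It was hidden from view at the end, so I could not recheck it.

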